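Tip the flattening stone onto its bed

ROBOT

A 7-joint arm with a two-finger parallel gripper is mounted at the origin on a cart in front of the work surface, level with it; the furniture and walls round the work are solid. World frame = base frame: x ahead of the robot, y to its left, z up, the work surface at z = 0. Lengths are in m, angles in rad, forces in N, time in s.
With the tool pointing down it reaches from about 0.4 to 0.875 m from the base axis. Payload 4.4 kg.
Tool frame: the origin (TCP) lies on the mounting face of the last link; the fingertips stand 173 mm ahead of it and the grasp point (between the pads) lies 155 mm ahead of it; z points along the fingers, x is the direction in which the jaws open and shut, and the axes are right-handed (so a half turn about z gives the same grasp; the last joint's range is limited). The gripper opens to 85 mm and grips with 20 to 120 N. Pads are 22 mm wide; open, the fingers measure 114 mm over their backs; the gripper's body (76 mm by 85 mm) begins 54 mm behind the grasp point. The pads swing forward as they close: fully open they stand 13 mm farther back than shut.
Start: joints at [1.221, 0.628, 0.038, 1.517, -0.027, 0.996, -0.02], TCP at [0.182, -0.624, 0.405] pointing down, gripper open.
Joint ranges: [-3.06, 3.06], [-0.37, 2.12], [-1.25, 1.32], [0.18, 2.47], [-1.1, 4.24], [0.23, 1.98], [-2.94, 2.94]. Speed limits (rad/s): [2.57, 2.57, 3.14, 3.14, 3.14, 3.14, 3.14].

INTERFACE

Orientations are given as a unit quaternion [x, y, z, w].
In Python, from plant import bot gives the robot as it stands.
- The arm moves only by the tool apply_moves, never from a script. Its argument "commands" is a list of rows, each an object with "offset": the shift along the tool's x, y, z as a fraction of full scale, a list of three; "delta_rot": the turn, a rotation vector about the tool's x, y, z as a fraction of full scale, a list of three. A call has 1 to 8 rows; each row shifts and turns the commanded pose from where the row before left it, along the tool's axes as they then stand; what a row does not reach is not made up. Full scale, the value 1, is 5 cm for a shift and 0.08 rad for a turn. A row lasts 1/8 s, in which the tool goes at most 62.5 mm and 10.7 degrees, less where a joint would pass 70% of its speed; a pose out of reach is approached as far as the arm can. A call with a number of a shift or a turn outside -1 to 1 is refused whole. A call with a gripper value outside its range is refused whole. "gripper" is the closure, from 0 (fully open) to 1 (shut), set as the call begins (left out, the last holds). The fingers move at their own pace and stop on an object; "force" is the grip in N (left out, the last holds). Time passes only in rows, so rows that do not move let the fingers close. It gives the time, the measured TCP pose, the force and the opening at its end, in the units of the state.
- bot.observe(): the state, without advancing time (a new reading comes with each control period).
- bot.snapshot(name): name is "scene" or "top" or "wrist"; returns a dict with "frame" (420x560x3 uint8, blue, green, red), "camera_matrix" (3x3 intrinsics, pixels), "pose" (4x4, takes a point from camera to world coordinates); the wrist camera has in their place "T_tool_cam" (4x4, takes a point from camera to tool coordinates, whose origin is the TCP and whose axes are the tool frame's). Camera axes: x right, y up, looking along -z (the intrinsics and any distortion apply to the point x, -y, -z); pixel columns grow to the right and rows downward; lengths in m; the calibration is good to about 2 mm. A picture is of the moment at which its call begins: read the wrist's pose just before it. There is no depth.
- bot.finish_job(): hands the job in, once; it reports no verdict.
Trained networks look in a picture, given as the dict that the camera call returned (one of the last four; its "shot" number tells which), for a name from the list of things; names that differ only in an ending like _2 or _b are one class to them, and where a whole thing is asked for, a point or a joint stands for the part that bears it (a point fixed in the world has none). Each returns a list of dicts, best first, with "score" (0 to 1); they miss things now and then, are a little off and sometimes report something else, mostly with a low value. They report only what shows in the picture. A call takes as long as a camera call. They do not tell look-alikes from the thing itself.
- bot.silhouettes(thing, picture): "pixels" (420x560 bool, what is visible of it) and "point" ([column, row] in pixels, amid what is visible of it).
- bot.spot_point(thing, picture): "point" ([column, row] in pixels: a listed point, or the origin of a listed thing).
The state is a dict: "clock": time; "joints": joint angles; "qvel": joint speeds; "joint_torque": joint torques, N m; "tcp_pos": TCP position; "orientation": TCP orientation; "contact_force": force on the tool from outside, world axes, zero at the start; "ft_torque": the same for the moment, N m; "gripper_width": finger opening in m.
Only numpy, scipy, OpenCV 4.12 (cv2) and the standard library are available. Lean on these libraries where they do the work, as an engineer would, in place of code of your own. Each camera call takes 0.05 s, during which the arm holds its last target. There are 200 camera calls.

TASK

The flattening stone has dried standing in the back slot of its tray and must not be touched. Lift the tray by its hoop handle and, in the air, tip its low front end down until the stone tumbles out of the slot and lies flat on the tray's bed, grooved face up. Then level the tray and set it gently in the middle of the wooden board, squared up with it, let go, and leave everything else where it is.

Things in the scene. Friction and masses are not known exactly. Their poses are not given: they have to be found in the camera images.
- tray: Loose aluminium tray with hoop handle, 0.32 kg, 158 mm long (x -82 to +76 mm), 132 mm wide (y), side walls 46 mm high. Origin on its underside below the handle, z up. The +x end is the back: drying slot with a back-rest leaning back 0.2 rad and a 6 mm kerb at the stone's foot. The -x end is the low front, with the bed and a front wall 43 mm high
- tray_grip (a point): Handle centre, 150 mm above the tray's underside (axes as the tray's). Black square grip bar along the tray's y: 104 mm long, 18 mm wide (tray x), 18 mm high, on flat straps. Take it from above across its 18 mm width, firmly (about 40 N), so that the tray does not swing in the fingers. Below it only the stone's sweep, up to 105 mm above the underside
- tray_bed (a point): Middle of the tray's flat bed, on its surface, 19.5 mm above the tray's underside and 26 mm in front of (-x of) the handle. The bed is 100 mm long (tray x), from the slot's kerb to the front wall, and 120 mm wide
- stone: Loose grey flattening stone, 85 x 110 x 22 mm (x, y, z), 0.25 kg, origin at its centre. +z points out of its grooved face (grid of dark grooves); the other face is plain. At first it stands in the slot, grooved face on the back-rest. It tumbles when the tray's front is tipped down about 0.5 rad and slides to the front wall (friction 0.35); a slow tilt to 0.7 is ample. Lying right, its z is up
- board: Light wooden chopping board, fixed, 220 mm (its x) by 200 mm (its y), 14 mm thick. Origin: centre of its underside; z up
- cup: bystander: white lidded deli cup, 66 mm across, 60 mm high; origin at the centre of its underside
- shaker: bystander: pepper shaker with metal top, 44 mm across, 90 mm high; origin at the centre of its underside
- tape: bystander: roll of masking tape lying flat, 104 mm across, 25 mm high; origin at the centre of its underside
Not all that is in view belongs to the job. What is shaped like the stone but orange is not meant.

How it is judged:
By the outcome, as a careful person would: the job done as asked, in the order asked, and still so for the second after the job is handed in, with the robot touching nothing.
It also fails if it takes over 45 s, if anything falls off the work surface, if the arm or the gripper's body presses on something with over 40 N, if the wrist force passes 120 N, or if a joint passes its speed limit or range.

## Working session

There is one attempt and no reset: what is moved stays moved. The work goes in short steps, Python scripts to look and compute and a tool call to move; the robot and the scene stay as the last step left them, time stands still between calls to the robot, and variables do not carry over. Pictures are saved under pics/ and viewed, about 8 in all and at most 12, crops included, and the job is handed in when it is done.

Besides the shell and the picture viewer there is one more tool, called as a command line: name --argument value ..., lists and objects as JSON in quotes. apply_moves: Moves the arm, as the interface text tells. Shift numbers are shares of 5 cm and turn numbers shares of 0.08 rad, none past 1 either way. Its arguments: {"type":"object","properties":{"commands":{"type":"array","items":{"type":"object","properties":{"offset":{"type":"array","items":{"type":"number","minimum":-1,"maximum":1}},"delta_rot":{"type":"array","items":{"type":"number","minimum":-1,"maximum":1}}}}},"gripper":{"type":"number"},"force":{"type":"number"}},"required":["commands"]}

```bash
mkdir -p pics; ls
cat > h.py <<'E'
import numpy as np, cv2
from plant import bot
from scipy.spatial.transform import Rotation as R
def cam(s, st=None):
    K=np.array(s["camera_matrix"])
    if "pose" in s: T=np.array(s["pose"])
    else:
        W=np.eye(4); W[:3,:3]=R.from_quat(st["orientation"]).as_matrix(); W[:3,3]=st["tcp_pos"]
        T=W@np.array(s["T_tool_cam"])
    return K,T
def ray(K,T,p):
    d=np.linalg.inv(K)@[p[0],p[1],1.]; d=T[:3,:3]@(d*[1,-1,-1]); return T[:3,3],d/np.linalg.norm(d)
def onplane(K,T,p,z):
    o,d=ray(K,T,p); return o+d*(z-o[2])/d[2]
def proj(K,T,P):
    P=np.atleast_2d(P); c=(P-T[:3,3])@T[:3,:3]; c=c*[1,-1,-1]; q=c@K.T; return q[:,:2]/q[:,2:]
def tri(rs):
    A=np.zeros((3,3));b=np.zeros(3)
    for o,d in rs:
        M=np.eye(3)-np.outer(d,d);A+=M;b+=M@o
    return np.linalg.solve(A,b)
E
python3 - <<'E'
from h import *
np.set_printoptions(precision=3,suppress=True)
print(bot.observe())
S={}
for n in("scene","top"):
    s=bot.snapshot(n);S[n]=s;print(n,[k for k in s if k!="frame"]);cv2.imwrite(f"pics/{n}0.png",s["frame"])
    print(np.array(s["camera_matrix"]),s["pose"])
C={n:cam(s) for n,s in S.items()}
for t in("tray","tray_grip","tray_bed","stone","board","cup","shaker","tape"):
    print(t)
    for n in S:
        for r in bot.spot_point(t,S[n])[:3]:
            z={"tray_grip":.15,"tray_bed":.0195,"stone":.06}.get(t,0)
            print("  ",n,np.round(r["score"],2),np.round(r["point"]),onplane(*C[n],r["point"],z))
E
```

```text
pics
{'clock': 0.0, 'joints': array([ 1.221,  0.629,  0.038,  1.518, -0.027,  0.996, -0.02 ]), 'qvel': array([-0.001, -0.001, -0.   , -0.001,  0.   ,  0.001,  0.001]), 'joint_torque': array([  0.001, -56.34 ,   1.226, -19.345,   0.011,   0.01 ,  -0.   ]), 'tcp_pos': array([ 0.182, -0.624,  0.404]), 'orientation': array([ 0.8  , -0.6  , -0.001, -0.001]), 'contact_force': array([0.269, 0.267, 0.951]), 'ft_torque': array([ 0.03 , -0.014, -0.03 ]), 'gripper_width': 0.08535501753201637}
scene ['camera_matrix', 'pose', 'shot']
[[403.261   0.    278.046]
 [  0.    403.261 208.081]
 [  0.      0.      1.   ]] [[ 0.704  0.325 -0.631  0.08 ]
 [-0.71   0.32  -0.627 -0.555]
 [-0.002  0.89   0.457  0.493]
 [ 0.     0.     0.     1.   ]]
top ['camera_matrix', 'pose', 'shot']
[[401.412   0.    280.606]
 [  0.    401.412 213.189]
 [  0.      0.      1.   ]] [[ 0.018  0.997 -0.08   0.515]
 [-0.999  0.022  0.039  0.02 ]
 [ 0.04   0.08   0.996  1.047]
 [ 0.     0.     0.     1.   ]]
tray
   scene 0.68 [211. 244.] [ 0.527  0.106 -0.   ]
   top 0.92 [234. 239.] [0.53  0.098 0.   ]
tray_grip
   scene 0.67 [210. 185.] [0.531 0.095 0.15 ]
   top 0.69 [230. 237.] [0.533 0.097 0.15 ]
tray_bed
   scene 0.75 [204. 243.] [0.501 0.092 0.02 ]
   top 0.87 [233. 248.] [0.506 0.099 0.02 ]
stone
   scene 0.93 [386. 318.] [ 0.533 -0.337  0.06 ]
   scene 0.86 [229. 219.] [0.565 0.08  0.06 ]
   top 0.9 [237. 222.] [0.571 0.088 0.06 ]
   top 0.56 [392. 220.] [ 0.583 -0.298  0.06 ]
board
   top 0.82 [156. 271.] [0.444 0.295 0.   ]
   top 0.56 [235. 149.] [0.767 0.103 0.   ]
cup
   scene 0.97 [312. 220.] [ 0.775  0.016 -0.   ]
   top 0.93 [272. 151.] [0.765 0.005 0.   ]
   top 0.68 [235. 221.] [0.577 0.097 0.   ]
shaker
   scene 0.56 [284. 212.] [0.757 0.097 0.   ]
   scene 0.38 [204. 244.] [ 0.516  0.116 -0.   ]
   top 0.81 [237. 150.] [0.765 0.098 0.   ]
tape
   scene 0.68 [254. 193.] [0.78  0.236 0.   ]
   top 0.79 [189. 146.] [0.772 0.223 0.   ]
```

View pics/top0.png

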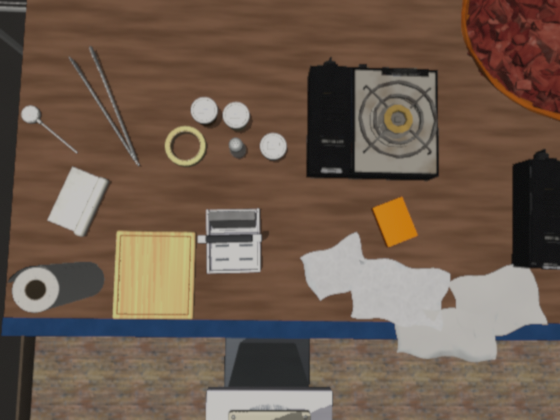

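View pics/scene0.png

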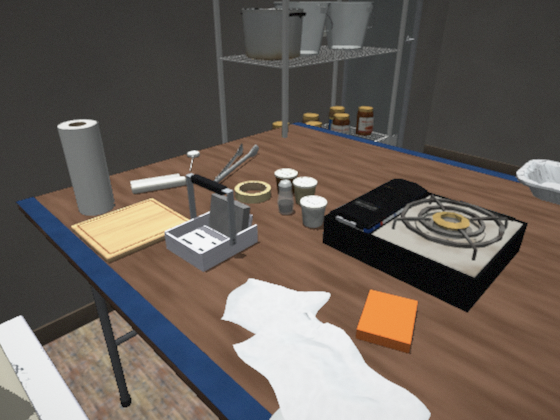

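The candidates for the stone are the grey slab standing in the tray's slot (top view 237,222) and the orange slab (top view 395,222, scene view 388,318). I choose the grey one in the tray. The board is at top view (155,275). Next I measure the board and tray from the masks and make a close crop of the choice.

Run:
```python
from h import *
np.set_printoptions(precision=4,suppress=True)
s=bot.snapshot("top");C=cam(s);f=s["frame"]
sc=bot.snapshot("scene")
for t,z in(("board",.014),("tray",.046),("tray_grip",.15),("stone",.08)):
    for r in bot.silhouettes(t,s)[:2]:
        m=r["pixels"].astype(np.uint8);ys,xs=np.nonzero(m)
        P=np.array([onplane(*C,p,z)[:2] for p in np.c_[xs,ys]])
        c,wh,a=cv2.minAreaRect((P*1000).astype(np.float32))
        print(t,round(r["score"],2),m.sum(),"bbox",xs.min(),xs.max(),ys.min(),ys.max(),"rect",np.array(c),np.array(wh),a)
# board by colour edges
hsv=cv2.cvtColor(f,cv2.COLOR_BGR2HSV);m=((hsv[...,0]>12)&(hsv[...,0]<32)&(hsv[...,1]>60)&(hsv[...,2]>130)).astype(np.uint8)
m[:, :100]=0;m[:,205:]=0;m[:220]=0;m[330:]=0
m=cv2.morphologyEx(m,cv2.MORPH_CLOSE,np.ones((5,5)))
cnt=max(cv2.findContours(m,0,1)[0],key=cv2.contourArea)[:,0].astype(float)
P=np.array([onplane(*C,p,.014)[:2]*1000 for p in cnt]).astype(np.float32)
print("boardcol",cv2.minAreaRect(P))
a=cv2.resize(f[190:330,100:280],None,fx=3.2,fy=3.2,interpolation=cv2.INTER_CUBIC)
b=cv2.resize(sc["frame"][160:280,150:280],None,fx=3.2,fy=3.2,interpolation=cv2.INTER_CUBIC)
h=max(a.shape[0],b.shape[0]);o=np.zeros((h,0,3),np.uint8)
b=b[:, :220*2]
im=np.zeros((h,a.shape[1]+0,3),np.uint8);cv2.imwrite("pics/a1.png",a);cv2.imwrite("pics/b1.png",b)
```

```text
board 0.81 6955 bbox 113 194 231 319 rect [436.1336 295.3016] [218.9831 200.2584] 0.14143218100070953
board 0.16 2611 bbox 197 260 209 273 rect [524.4968 111.1352] [160.8426 160.6505] 2.6029717922210693
tray 0.71 2542 bbox 198 260 209 273 rect [524.1907 107.1055] [156.0543 153.1771] 2.361330509185791
tray_grip 0.96 2617 bbox 197 261 210 273 rect [522.309   98.1662] [139.3261 141.5821] 1.2566605806350708
tray_grip 0.68 745 bbox 208 254 212 229 rect [568.6009  95.1498] [ 37.9295 102.2904] 1.2449369430541992
stone 0.79 1409 bbox 372 416 197 246 rect [ 577.3702 -295.8659] [102.3791  85.7254] 22.106464385986328
stone 0.63 708 bbox 208 255 212 227 rect [575.1722  99.8796] [ 36.1722 112.6391] 1.2449296712875366
boardcol ((437.5898132324219, 296.9395446777344), (219.34141540527344, 199.8701629638672), 0.27707719802856445)
```

View pics/a1.png

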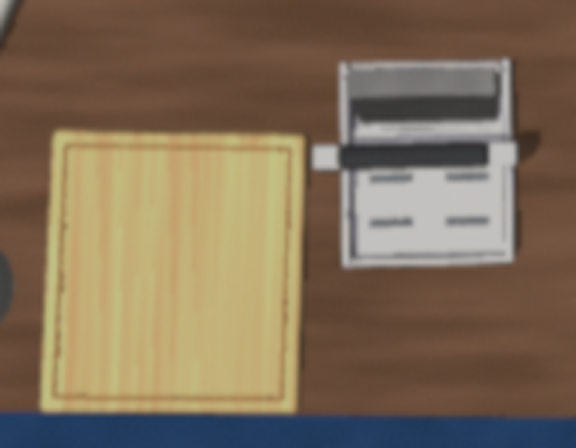

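The crop shows the grey slab in the slot (crop 425,80), the black grip bar (crop 415,155) and the board (crop 170,270). The choice is confirmed. Now I swing the arm round.

apply_moves --commands '[{"offset": [0, -1, 0], "delta_rot": [0, 0, -1]}, {"offset": [0, -1, 0], "delta_rot": [0, 0, -1]}, {"offset": [0, -1, 0], "delta_rot": [0, 0, -1]}, {"offset": [0, -1, 0], "delta_rot": [0, 0, -1]}, {"offset": [0, -1, 0], "delta_rot": [0, 0, -1]}, {"offset": [0, -1, 0], "delta_rot": [0, 0, -1]}, {"offset": [0, -1, 0], "delta_rot": [0, 0, -1]}, {"offset": [0, -1, 0], "delta_rot": [0, 0, -1]}]' --gripper 0

```text
clock: 2.2
tcp_pos: [0.5157, -0.4128, 0.4047]
orientation: [0.949, -0.317, 0.0, 0.0]
contact_force: [0.4, -0.6, 0.7]
gripper_width: 0.0856
```

apply_moves --commands '[{"offset": [-0.2, -1, 0], "delta_rot": [0, 0, -1]}, {"offset": [-0.2, -1, 0], "delta_rot": [0, 0, -1]}, {"offset": [-0.2, -1, 0], "delta_rot": [0, 0, -1]}, {"offset": [-0.2, -1, 0], "delta_rot": [0, 0, -1]}, {"offset": [-0.2, -1, 0], "delta_rot": [0, 0, -1]}, {"offset": [-0.2, -1, 0], "delta_rot": [0, 0, -1]}, {"offset": [-0.2, -1, 0], "delta_rot": [0, 0, -1]}, {"offset": [-0.2, -1, 0], "delta_rot": [0, 0, -1]}]'

```text
clock: 3.2
tcp_pos: [0.5822, -0.0168, 0.4049]
orientation: [1.0, -0.002, 0.0, -0.0]
contact_force: [-0.2, 0.2, 0.9]
gripper_width: 0.0854
```

apply_moves --commands '[{"delta_rot": [0, 0, -0.3]}, {}]'

```text
invalid input
```

```bash
python3 -c "
from h import *
s=bot.observe();print(s['tcp_pos'],s['orientation'],s['joints'],s['clock'],R.from_quat(s['orientation']).as_matrix())"
```

```text
[ 0.5821909  -0.01684263  0.40486176] [ 9.99997446e-01 -2.22737471e-03  3.82146412e-04 -2.80543134e-05] [ 0.18525151  0.5445637  -0.31653405  1.7059652   0.20369221  0.92267668
 -0.21629876] 3.2 [[ 9.99989786e-01 -4.45471661e-03  7.64415848e-04]
 [-4.45475949e-03 -9.99990076e-01  5.44061169e-05]
 [ 7.64165898e-04 -5.78108499e-05 -9.99999706e-01]]
```

apply_moves --commands '[{"offset": [-0.35, -0.76, 0], "delta_rot": [0, 0, -0.3]}, {"offset": [-0.35, -0.76, 0], "delta_rot": [0, 0, 0]}, {"offset": [-0.3, -0.76, 0], "delta_rot": [0, 0, 0]}, {"offset": [0, 0, 0], "delta_rot": [0, 0, 0]}]'

```text
clock: 3.7
tcp_pos: [0.5299, 0.0987, 0.4052]
orientation: [1.0, 0.012, 0.0, -0.001]
contact_force: [0.5, -0.6, -0.3]
gripper_width: 0.0858
```

Run:
```python
from h import *
np.set_printoptions(precision=4,suppress=True)
st=bot.observe();s=bot.snapshot("wrist");C=cam(s,st)
print(st["tcp_pos"],st["orientation"],st["joints"],s["T_tool_cam"]);cv2.imwrite("pics/w1.png",s["frame"])
np.savez("w1.npz",K=C[0],T=C[1])
for t,z in(("tray_grip",.15),("tray_bed",.0195),("tray",0),("stone",.06),("board",0)):
    for r in bot.spot_point(t,s)[:2]: print(t,round(r["score"],2),np.array(r["point"]),onplane(*C,r["point"],z))
```

```text
[0.5299 0.0987 0.4052] [ 0.9999  0.0117  0.     -0.0009] [-0.0055  0.485  -0.3375  1.8212  0.2013  0.8684 -0.4141] [[ 1.      0.0001  0.0008  0.    ]
 [ 0.0003 -0.9547 -0.2976 -0.0764]
 [ 0.0007  0.2976 -0.9547  0.0307]
 [ 0.      0.      0.      1.    ]]
tray_grip 0.59 [272.7 220.9] [0.5286 0.0976 0.15  ]
tray_bed 0.78 [249.5 178.2] [0.5034 0.0997 0.0195]
tray 0.63 [271.6 173.5] [0.5265 0.1014 0.    ]
tray 0.47 [251.1 179.7] [0.5038 0.0939 0.    ]
stone 0.73 [320.1 187. ] [0.5727 0.1014 0.06  ]
```

View pics/w1.png

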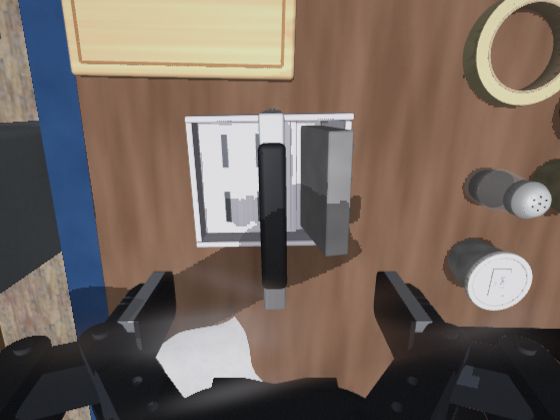

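The wrist view shows the bar running from (272,144) to (274,288), the tray rim from (188,118) to (352,115), the stone at (325,187) and the board's near edge along row 75. Now the exact bar axis.

Run:
```python
from h import *
np.set_printoptions(precision=4,suppress=True)
d=np.load("w1.npz");C=(d["K"],d["T"])
g=cv2.cvtColor(cv2.imread("pics/w1.png"),cv2.COLOR_BGR2GRAY)
L=[];Rr=[]
for r in range(155,280,5):
    row=cv2.GaussianBlur(g[r-1:r+2],(3,3),0)[1,235:300].astype(int)
    dk=np.nonzero(row<45)[0]; dk=dk[(dk>15)&(dk<58)]
    if len(dk): L.append((dk.min()+235,r));Rr.append((dk.max()+235,r))
print([a[0] for a in L],[a[0] for a in Rr])
for n,Q in(("L",L),("R",Rr)):
    P=np.array([onplane(*C,(p[0]+(-.5 if n=="L" else .5),p[1]),.159)[:2] for p in Q]); k=np.polyfit(P[:,1],P[:,0],1); print(n,k,"yaw",-k[0],"x@y.098",np.polyval(k,.098))
for n,p,z in(("barend1",(272,144),.159),("barend2",(274,288),.159),("rimFL",(188,118),.046),("rimBL",(353,115),.046),("rimFR",(198,246),.046),("boardA",(78,74),.014),("boardB",(293,77),.014)):
    print(n,onplane(*C,p,z))
```

```text
[np.int64(259), np.int64(259), np.int64(259), np.int64(260), np.int64(260), np.int64(260), np.int64(260), np.int64(260), np.int64(260), np.int64(260), np.int64(260), np.int64(260), np.int64(260), np.int64(260), np.int64(261), np.int64(261), np.int64(261), np.int64(261), np.int64(262), np.int64(261), np.int64(261), np.int64(261), np.int64(261), np.int64(262), np.int64(262)] [np.int64(284), np.int64(284), np.int64(284), np.int64(284), np.int64(284), np.int64(284), np.int64(284), np.int64(284), np.int64(284), np.int64(284), np.int64(284), np.int64(284), np.int64(284), np.int64(285), np.int64(285), np.int64(285), np.int64(285), np.int64(285), np.int64(285), np.int64(286), np.int64(286), np.int64(286), np.int64(286), np.int64(286), np.int64(286)]
L [-0.031   0.5233] yaw 0.030994904881842436 x@y.098 0.5202593366121218
R [-0.0526  0.5423] yaw 0.052619124584381415 x@y.098 0.5371674914596422
barend1 [0.5271 0.1513 0.159 ]
barend2 [0.5306 0.0504 0.159 ]
rimFL [0.4481 0.1608 0.046 ]
rimBL [0.6009 0.1671 0.046 ]
rimFR [0.4518 0.0324 0.046 ]
boardA [0.3344 0.1988 0.014 ]
boardB [0.5456 0.2009 0.014 ]
```

apply_moves --commands '[{"offset": [-0.02, -0.04, 0.7], "delta_rot": [0, 0, -0.18]}, {"offset": [0, 0, 0.7], "delta_rot": [0, 0, 0]}, {"offset": [0, 0, 0.4], "delta_rot": [0, 0, 0]}, {"offset": [0, 0, 0.23], "delta_rot": [0, 0, 0]}, {"offset": [0, 0, 0], "delta_rot": [0, 0, 0]}]'

```text
clock: 4.62
tcp_pos: [0.5302, 0.0966, 0.3028]
orientation: [1.0, 0.015, -0.0, 0.0]
contact_force: [-0.1, 0.5, -0.0]
gripper_width: 0.0851
```

apply_moves --commands '[{"offset": [0, 0, 0], "delta_rot": [0, 0, 0]}, {"offset": [0, 0, 0], "delta_rot": [0, 0, 0]}, {"offset": [0, 0, 0], "delta_rot": [0, 0, 0]}, {"offset": [0, 0, 0], "delta_rot": [0, 0, 0]}, {"offset": [0, 0, 0], "delta_rot": [0, 0, 0]}, {"offset": [0, 0, 0], "delta_rot": [0, 0, 0]}]' --gripper 1 --force 42

```text
clock: 5.38
tcp_pos: [0.5298, 0.0971, 0.3034]
orientation: [1.0, 0.016, -0.0, 0.0]
contact_force: [-2.9, 0.6, 3.9]
gripper_width: 0.0174
```

apply_moves --commands '[{"offset": [0, 0, -0.1], "delta_rot": [0, 0, 0]}, {"offset": [0, 0, -0.2], "delta_rot": [0, 0, 0]}, {"offset": [0, 0, -0.3], "delta_rot": [0, 0, 0]}, {"offset": [0, 0, -0.4], "delta_rot": [0, 0, 0]}, {"offset": [0, 0, -0.5], "delta_rot": [0, 0, 0]}, {"offset": [0.1, 0, -0.5], "delta_rot": [0, 0, 0]}, {"offset": [0.2, 0, -0.4], "delta_rot": [0, 0, 0]}, {"offset": [0.25, 0, -0.3], "delta_rot": [0, 0, 0]}]'

```text
clock: 6.38
tcp_pos: [0.5576, 0.0979, 0.4402]
orientation: [1.0, 0.016, 0.001, -0.0]
contact_force: [0.5, -0.3, -5.5]
gripper_width: 0.0176
```

apply_moves --commands '[{"offset": [0.25, 0, -0.2], "delta_rot": [0, 0, 0]}, {"offset": [0.25, 0, -0.1], "delta_rot": [0, 0, 0]}, {"offset": [0.2, 0, 0], "delta_rot": [0, 0, 0]}, {"offset": [0.1, 0, 0], "delta_rot": [0, 0, 0]}, {"offset": [0, 0, 0], "delta_rot": [0, 0, 0]}, {"offset": [0, 0, 0], "delta_rot": [0, 0, 0]}]'

```text
clock: 7.12
tcp_pos: [0.5971, 0.0992, 0.453]
orientation: [1.0, 0.016, -0.001, 0.0]
contact_force: [-0.2, -0.4, -6.0]
gripper_width: 0.0175
```

Run:
```python
from h import *
np.set_printoptions(precision=4,suppress=True)
st=bot.observe();print(st)
a=bot.snapshot("scene")["frame"]
cv2.imwrite("pics/s2.png",a)
```

```text
{'clock': 7.125, 'joints': array([ 0.0025,  0.5323, -0.3412,  1.5798,  0.1953,  1.0644, -0.3586]), 'qvel': array([-0.0001, -0.0018,  0.0003, -0.0014,  0.0001,  0.0001, -0.0035]), 'joint_torque': array([  0.062 , -54.2959,  -3.6293, -21.8542,   0.0525,  -0.1285,
        -0.0006]), 'tcp_pos': array([0.5971, 0.0992, 0.453 ]), 'orientation': array([ 0.9999,  0.0158, -0.0006,  0.0001]), 'contact_force': array([-0.2221, -0.3659, -5.9979]), 'ft_torque': array([-0.06  ,  0.1386,  0.0378]), 'gripper_width': 0.017474704635196025}
```

View pics/s2.png

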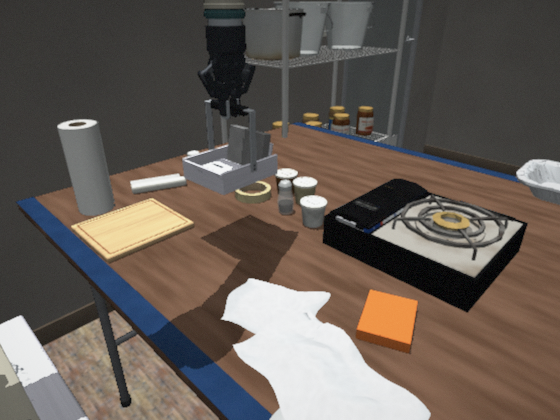

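The tray hangs level from the bar with the stone still standing (scene 245,145). Now I tilt slowly about the grip.

apply_moves --commands '[{"offset": [-0.04, 0, 0], "delta_rot": [0, 0.15, 0]}, {"offset": [-0.075, 0, 0], "delta_rot": [0, 0.3, 0]}, {"offset": [-0.075, 0, 0], "delta_rot": [0, 0.3, 0]}, {"offset": [-0.075, 0, 0], "delta_rot": [0, 0.3, 0]}, {"offset": [-0.075, 0, 0], "delta_rot": [0, 0.3, 0]}, {"offset": [-0.075, 0, 0], "delta_rot": [0, 0.3, 0]}, {"offset": [-0.075, 0, 0], "delta_rot": [0, 0.3, 0]}, {"offset": [-0.075, 0, 0], "delta_rot": [0, 0.3, 0]}]'

```text
clock: 8.18
tcp_pos: [0.5691, 0.0983, 0.4509]
orientation: [0.996, 0.016, 0.09, -0.001]
contact_force: [0.4, -0.4, -5.6]
gripper_width: 0.0175
```

apply_moves --commands '[{"offset": [-0.075, 0, 0], "delta_rot": [0, 0.3, 0]}, {"offset": [-0.075, 0, 0], "delta_rot": [0, 0.3, 0]}, {"offset": [-0.075, 0, 0], "delta_rot": [0, 0.3, 0]}, {"offset": [-0.075, 0, 0], "delta_rot": [0, 0.3, 0]}, {"offset": [-0.075, 0, 0], "delta_rot": [0, 0.3, 0]}, {"offset": [-0.075, 0, 0], "delta_rot": [0, 0.3, 0]}, {"offset": [-0.075, 0, 0], "delta_rot": [0, 0.3, 0]}, {"offset": [-0.075, 0, 0], "delta_rot": [0, 0.3, 0]}]'

```text
clock: 9.18
tcp_pos: [0.5403, 0.0974, 0.4431]
orientation: [0.982, 0.015, 0.186, -0.003]
contact_force: [0.3, -0.2, -5.5]
gripper_width: 0.0173
```

```bash
cat > st.py <<'E'
from h import *
np.set_printoptions(precision=4,suppress=True)
st=bot.observe();M=R.from_quat(st["orientation"]).as_matrix()
print(st["clock"],"j",st["joints"],"grip",st["tcp_pos"]+.155*M[:,2],"tilt",np.arctan2(M[0,2],-M[2,2]),"roll",M[1,2],"yaw",np.arctan2(M[1,0],M[0,0]),"F",st["contact_force"],st["ft_torque"],st["gripper_width"])
E
python3 st.py
```

```text
9.175 j [-0.0701  0.3689 -0.2518  1.9252  0.3728  0.5232 -0.5506] grip [0.5968 0.0992 0.2988] tilt 0.3732697017292147 roll 0.011456346829639643 yaw 0.0313418777566058 F [ 0.2678 -0.2456 -5.4649] [-0.0968  1.0633 -0.0092] 0.01733503817890626
```

J6 is heading for its lower limit, so I'll extend and raise before tilting further.

apply_moves --commands '[{"offset": [0.06, 0, -0.04], "delta_rot": [0, 0, 0]}, {"offset": [0.12, 0, -0.07], "delta_rot": [0, 0, 0]}, {"offset": [0.18, 0, -0.1], "delta_rot": [0, 0, 0]}, {"offset": [0.22, 0, -0.13], "delta_rot": [0, 0, 0]}, {"offset": [0.22, 0, -0.13], "delta_rot": [0, 0, 0]}, {"offset": [0.22, 0, -0.13], "delta_rot": [0, 0, 0]}, {"offset": [0.22, 0, -0.13], "delta_rot": [0, 0, 0]}, {"offset": [0.22, 0, -0.13], "delta_rot": [0, 0, 0]}]'

```text
clock: 10.18
tcp_pos: [0.5935, 0.099, 0.5104]
orientation: [0.983, 0.015, 0.185, -0.003]
contact_force: [0.8, 0.5, -5.4]
gripper_width: 0.0172
```

apply_moves --commands '[{"offset": [0.22, 0, -0.13], "delta_rot": [0, 0, 0]}, {"offset": [0.22, 0, -0.13], "delta_rot": [0, 0, 0]}, {"offset": [0.17, 0, -0.1], "delta_rot": [0, 0, 0]}, {"offset": [0.1, 0, -0.06], "delta_rot": [0, 0, 0]}, {"offset": [0.05, 0, -0.03], "delta_rot": [0, 0, 0]}]'

```text
clock: 10.8
tcp_pos: [0.6202, 0.0999, 0.5446]
orientation: [0.983, 0.015, 0.185, -0.003]
contact_force: [-0.0, 0.5, -5.2]
gripper_width: 0.0175
```

```bash
python3 st.py
```

```text
10.8 j [-0.0146  0.3991 -0.3111  1.5681  0.2809  0.8458 -0.3999] grip [0.6765 0.1016 0.4002] tilt 0.37154411775383306 roll 0.011344563198335104 yaw 0.03139253807664223 F [-0.0236  0.4678 -5.2477] [-0.0543  1.112  -0.0381] 0.017483457615272292
```

apply_moves --commands '[{"offset": [-0.04, 0, 0], "delta_rot": [0, 0.15, 0]}, {"offset": [-0.065, 0, 0], "delta_rot": [0, 0.25, 0]}, {"offset": [-0.065, 0, 0], "delta_rot": [0, 0.25, 0]}, {"offset": [-0.065, 0, 0], "delta_rot": [0, 0.25, 0]}, {"offset": [-0.065, 0, 0], "delta_rot": [0, 0.25, 0]}, {"offset": [-0.065, 0, 0], "delta_rot": [0, 0.25, 0]}, {"offset": [-0.065, 0, 0], "delta_rot": [0, 0.25, 0]}, {"offset": [-0.065, 0, 0], "delta_rot": [0, 0.25, 0]}]'

```text
clock: 11.8
tcp_pos: [0.5973, 0.0991, 0.5337]
orientation: [0.966, 0.015, 0.259, -0.004]
contact_force: [-3.4, 0.2, -6.4]
gripper_width: 0.0172
```

apply_moves --commands '[{"offset": [-0.065, 0, 0], "delta_rot": [0, 0.25, 0]}, {"offset": [-0.065, 0, 0], "delta_rot": [0, 0.25, 0]}, {"offset": [-0.065, 0, 0], "delta_rot": [0, 0.25, 0]}, {"offset": [-0.065, 0, 0], "delta_rot": [0, 0.25, 0]}, {"offset": [-0.065, 0, 0], "delta_rot": [0, 0.25, 0]}, {"offset": [-0.065, 0, 0], "delta_rot": [0, 0.25, 0]}, {"offset": [-0.065, 0, 0], "delta_rot": [0, 0.25, 0]}, {"offset": [-0.065, 0, 0], "delta_rot": [0, 0.25, 0]}]'

```text
clock: 12.8
tcp_pos: [0.5761, 0.0985, 0.5194]
orientation: [0.942, 0.015, 0.336, -0.005]
contact_force: [-0.6, 0.3, -5.5]
gripper_width: 0.0174
```

```bash
python3 st.py; python3 -c "
from h import *
cv2.imwrite('pics/s3.png',cv2.resize(bot.snapshot('scene')['frame'][20:240,120:420],None,fx=2,fy=2))"
```

```text
12.8 j [-0.17    0.2889 -0.1184  1.8839  0.5677  0.3488 -0.7155] grip [0.6741 0.1016 0.3994] tilt 0.6850254711747332 roll 0.01993709725435198 yaw 0.03138745943162742 F [-0.5528  0.3064 -5.5191] [-0.1029  1.7574 -0.0524] 0.01744869752475633
```

View pics/s3.png

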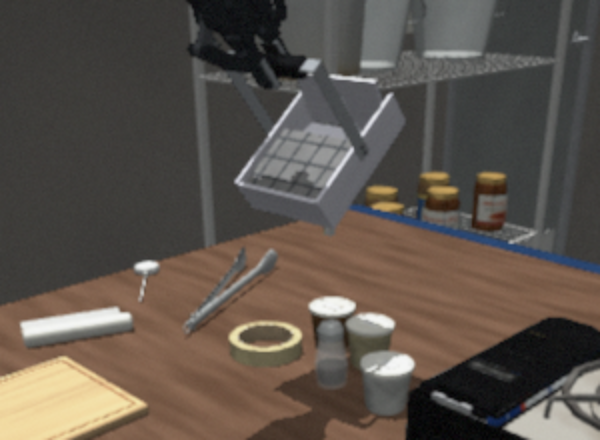

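The stone has tumbled and lies grooved face up against the front wall (crop 300,165). Now I level the tray.

apply_moves --commands '[{"offset": [0.05, 0, 0], "delta_rot": [0, -0.2, 0]}, {"offset": [0.1, 0, 0], "delta_rot": [0, -0.4, 0]}, {"offset": [0.1, 0, 0], "delta_rot": [0, -0.4, 0]}, {"offset": [0.1, 0, 0], "delta_rot": [0, -0.4, 0]}, {"offset": [0.1, 0, 0], "delta_rot": [0, -0.4, 0]}, {"offset": [0.1, 0, 0], "delta_rot": [0, -0.4, 0]}, {"offset": [0.1, 0, 0], "delta_rot": [0, -0.4, 0]}, {"offset": [0.1, 0, 0], "delta_rot": [0, -0.4, 0]}]'

```text
clock: 13.85
tcp_pos: [0.6082, 0.0993, 0.5406]
orientation: [0.975, 0.015, 0.22, -0.004]
contact_force: [0.4, -0.5, -6.0]
gripper_width: 0.0173
```

apply_moves --commands '[{"offset": [0.1, 0, 0], "delta_rot": [0, -0.4, 0]}, {"offset": [0.1, 0, 0], "delta_rot": [0, -0.4, 0]}, {"offset": [0.1, 0, 0], "delta_rot": [0, -0.4, 0]}, {"offset": [0.1, 0, 0], "delta_rot": [0, -0.4, 0]}, {"offset": [0.1, 0, 0], "delta_rot": [0, -0.4, 0]}, {"offset": [0.1, 0, 0], "delta_rot": [0, -0.4, 0]}, {"offset": [0.1, 0, 0], "delta_rot": [0, -0.4, 0]}, {"offset": [0.1, 0, 0], "delta_rot": [0, -0.4, 0]}]'

```text
clock: 14.85
tcp_pos: [0.6462, 0.1004, 0.5538]
orientation: [0.995, 0.016, 0.094, -0.002]
contact_force: [0.1, 0.0, -5.9]
gripper_width: 0.0174
```

apply_moves --commands '[{"offset": [0.1, 0, 0], "delta_rot": [0, -0.4, 0]}, {"offset": [0.1, 0, 0], "delta_rot": [0, -0.4, 0]}, {"offset": [0.1, 0, 0], "delta_rot": [0, -0.4, 0]}, {"offset": [0.1, 0, 0], "delta_rot": [0, -0.4, 0]}, {"offset": [0.1, 0, 0], "delta_rot": [0, -0.4, 0]}, {"offset": [0.06, 0, 0], "delta_rot": [0, -0.25, 0]}, {"offset": [0.03, 0, 0], "delta_rot": [0, -0.11, 0]}, {"offset": [0, 0, 0], "delta_rot": [0, 0, 0]}]'

```text
clock: 15.85
tcp_pos: [0.6747, 0.1016, 0.5562]
orientation: [1.0, 0.016, -0.0, -0.0]
contact_force: [-0.4, 0.0, -4.7]
gripper_width: 0.0171
```

```bash
python3 st.py
```

```text
15.85 j [-0.0197  0.595  -0.3336  1.1717  0.1868  1.4038 -0.2992] grip [0.6747 0.1016 0.4012] tilt -0.00010801328602201079 roll 0.00040623638813024325 yaw 0.03142219569872369 F [-0.4351  0.011  -4.7084] [-0.0569 -0.0992 -0.0668] 0.017091342266418383
```

apply_moves --commands '[{"offset": [-0.09, -0.075, 0.06], "delta_rot": [0, 0, 0.3]}, {"offset": [-0.18, -0.15, 0.12], "delta_rot": [0, 0, 0]}, {"offset": [-0.27, -0.225, 0.18], "delta_rot": [0, 0, 0]}, {"offset": [-0.364, -0.3, 0.24], "delta_rot": [0, 0, 0]}, {"offset": [-0.364, -0.3, 0.24], "delta_rot": [0, 0, 0]}, {"offset": [-0.364, -0.3, 0.24], "delta_rot": [0, 0, 0]}, {"offset": [-0.364, -0.3, 0.24], "delta_rot": [0, 0, 0]}, {"offset": [-0.364, -0.3, 0.24], "delta_rot": [0, 0, 0]}]'

```text
clock: 16.85
tcp_pos: [0.5543, 0.1988, 0.4783]
orientation: [1.0, 0.003, -0.0, -0.0]
contact_force: [0.0, -0.4, -5.7]
gripper_width: 0.0175
```

apply_moves --commands '[{"offset": [-0.364, -0.3, 0.24], "delta_rot": [0, 0, 0]}, {"offset": [-0.364, -0.3, 0.24], "delta_rot": [0, 0, 0]}, {"offset": [-0.364, -0.3, 0.24], "delta_rot": [0, 0, 0]}, {"offset": [-0.364, -0.3, 0.24], "delta_rot": [0, 0, 0]}, {"offset": [-0.364, -0.3, 0.24], "delta_rot": [0, 0, 0]}, {"offset": [-0.27, -0.225, 0.18], "delta_rot": [0, 0, 0]}, {"offset": [-0.18, -0.15, 0.12], "delta_rot": [0, 0, 0]}, {"offset": [-0.09, -0.075, 0.06], "delta_rot": [0, 0, 0]}]'

```text
clock: 17.85
tcp_pos: [0.4363, 0.2951, 0.4005]
orientation: [1.0, 0.004, -0.0, -0.0]
contact_force: [0.2, -0.8, -5.5]
gripper_width: 0.0172
```

apply_moves --commands '[{"offset": [0, 0, 0], "delta_rot": [0, 0, 0]}, {"offset": [0, 0, 0], "delta_rot": [0, 0, 0]}]'

```text
clock: 18.1
tcp_pos: [0.4376, 0.2943, 0.4007]
orientation: [1.0, 0.003, 0.0, 0.0]
contact_force: [0.1, 0.1, -5.3]
gripper_width: 0.0173
```

```bash
python3 st.py
python3 - <<'E'
from h import *
st=bot.observe();s=bot.snapshot("wrist");K,T=cam(s,st);np.savez("w4.npz",K=K,T=T)
cv2.imwrite("pics/w4.png",s["frame"])
cv2.imwrite("pics/t4.png",bot.snapshot("top")["frame"])
E
```

```text
18.1 j [-0.3987  0.4765 -0.3575  1.8565  0.2162  0.8462 -0.8577] grip [0.4376 0.2943 0.2457] tilt 0.0002472938042713014 roll -7.751996787599419e-06 yaw 0.006116896949628275 F [ 0.1313  0.0674 -5.2804] [-0.037  -0.1019  0.0399] 0.017311930460243333
```

View pics/w4.png

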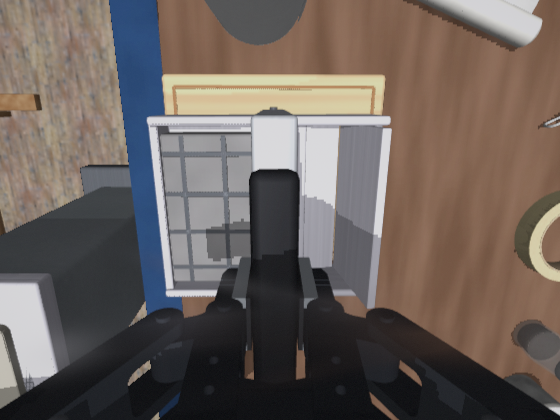

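The wrist view shows the stone lying grooved face up on the bed (195,205), the tray's +y rim along row 120 (columns 149–390) and the board's +y edge along row 76 (columns 165–384). Now I compare rim and board.

Run:
```python
from h import *
np.set_printoptions(precision=4,suppress=True)
d=np.load("w4.npz");C=(d["K"],d["T"])
im=cv2.imread("pics/w4.png");g=cv2.GaussianBlur(cv2.cvtColor(im,cv2.COLOR_BGR2GRAY),(3,3),0).astype(float)
def edge(v,sgn):  # strongest edge of given sign, subpixel
    dv=np.gradient(v)*sgn;i=int(np.argmax(dv));i=min(max(i,1),len(v)-2);a,b,c=dv[i-1:i+2];return i+.5*(a-c)/(a-2*b+c+1e-9)
def hline(x0,x1,r0,r1,s): return np.array([(x,r0+edge(g[r0:r1,x],s)) for x in range(x0,x1,4)])
def vline(y0,y1,c0,c1,s): return np.array([(c0+edge(g[y,c0:c1],s),y) for y in range(y0,y1,2)])
def rep(n,Q,z,ax):
    P=np.array([onplane(*C,q,z)[:2] for q in Q])
    for _ in range(3):
        k=np.polyfit(P[:,1-ax],P[:,ax],1);r=P[:,ax]-np.polyval(k,P[:,1-ax]);P=P[np.abs(r)<max(2*np.median(np.abs(r)),5e-4)]
    print(n,"slope",k[0],"at mid",np.polyval(k,P[:,1-ax].mean()),"mid",P[:,1-ax].mean(),"n",len(P),"res",np.std(r))
rep("board +y edge",hline(180,372,66,84,1),.014,1)
rep("board -x edge",vline(84,112,155,172,1),.014,0)
rep("board +x edge",vline(84,112,376,394,-1),.014,0)
zr=.0975+.046
rep("rim +y outer",hline(158,245,108,124,1),zr,1)
rep("rim +y outer2",hline(302,384,108,124,1),zr,1)
rep("rim -x outer",vline(130,280,142,172,1),zr,0)
rep("rim +x outer",vline(130,260,370,396,-1),zr,0)
# top view
s=bot.snapshot("top")
hsv=cv2.cvtColor(s["frame"],cv2.COLOR_BGR2HSV)
print("stone:",[(round(r["score"],2),onplane(*C,r["point"],.0975+.03)) for r in bot.spot_point("stone",bot.snapshot("wrist"))[:2]])
```

```text
board +y edge slope 0.0028539159078058325 at mid 0.3976149344127154 mid 0.43639870008029763 n 48 res 4.964095658131208e-05
board -x edge slope -0.005824382810531623 at mid 0.32715234002148563 mid 0.3758170124569317 n 14 res 0.0001535420050275548
board +x edge slope -0.0001305143787150356 at mid 0.5441791471547427 mid 0.3770789641985943 n 14 res 0.00015744447584317331
rim +y outer slope 0.006220805206644915 at mid 0.3622581900530976 mid 0.3895228908958251 n 22 res 9.349618049068284e-05
rim +y outer2 slope 0.008428919996016011 at mid 0.3629814838714674 mid 0.48020258442584746 n 21 res 3.794276726240884e-05
rim -x outer slope -0.008262318065906772 at mid 0.3561325152556302 mid 0.3026078527245561 n 75 res 3.607711376098095e-05
rim +x outer slope -0.007597891143401222 at mid 0.512878472038145 mid 0.31098818498487 n 65 res 3.935411476505559e-05
stone: [(0.86, array([0.4017, 0.2949, 0.1275]))]
```

apply_moves --commands '[{"offset": [0, -0.02, 0.1], "delta_rot": [0, 0, 0.056]}, {"offset": [0, 0, 0.25], "delta_rot": [0, 0, 0]}, {"offset": [0, 0, 0.35], "delta_rot": [0, 0, 0]}, {"offset": [0, 0, 0.35], "delta_rot": [0, 0, 0]}, {"offset": [0, 0, 0.3], "delta_rot": [0, 0, 0]}, {"offset": [0, 0, 0.15], "delta_rot": [0, 0, 0]}, {"offset": [0, 0, 0.06], "delta_rot": [0, 0, 0]}, {"offset": [0, 0, 0], "delta_rot": [0, 0, 0]}]'

```text
clock: 19.35
tcp_pos: [0.4369, 0.2959, 0.3225]
orientation: [1.0, 0.001, -0.0, -0.0]
contact_force: [0.3, -0.3, -5.8]
gripper_width: 0.0175
```

apply_moves --commands '[{"offset": [0, 0, 0.02], "delta_rot": [0, 0, 0]}, {"offset": [0, 0, 0.02], "delta_rot": [0, 0, 0]}, {"offset": [0, 0, 0.02], "delta_rot": [0, 0, 0]}, {"offset": [0, 0, 0.02], "delta_rot": [0, 0, 0]}, {"offset": [0, 0, 0], "delta_rot": [0, 0, 0]}, {"offset": [0, 0, 0], "delta_rot": [0, 0, 0]}]'

```text
clock: 20.1
tcp_pos: [0.4368, 0.2958, 0.3185]
orientation: [1.0, 0.001, -0.0, -0.0]
contact_force: [-0.0, 0.2, -4.2]
gripper_width: 0.0172
```

```bash
python3 st.py
```

```text
20.1 j [-0.4399  0.5901 -0.31    1.9381  0.2814  0.6556 -0.9224] grip [0.4366 0.2958 0.1635] tilt -0.0007387862838791285 roll 2.9827515258651224e-05 yaw 0.002954603185190431 F [-0.0199  0.2307 -4.1744] [-0.0616  0.0118 -0.0127] 0.017163450029925184
```

apply_moves --commands '[{"offset": [0, 0, 0.015], "delta_rot": [0, 0, 0]}, {"offset": [0, 0, 0.015], "delta_rot": [0, 0, 0]}, {"offset": [0, 0, 0], "delta_rot": [0, 0, 0]}]'

```text
clock: 20.48
tcp_pos: [0.4362, 0.2959, 0.3181]
orientation: [1.0, 0.002, -0.0, 0.0]
contact_force: [-5.2, -2.4, 8.3]
gripper_width: 0.017
```

The tray is in contact, so I release and retreat upward.

apply_moves --commands '[{"offset": [0, 0, 0], "delta_rot": [0, 0, 0]}, {"offset": [0, 0, 0], "delta_rot": [0, 0, 0]}, {"offset": [0, 0, 0], "delta_rot": [0, 0, 0]}, {"offset": [0, 0, 0], "delta_rot": [0, 0, 0]}, {"offset": [0, 0, 0], "delta_rot": [0, 0, 0]}, {"offset": [0, 0, 0], "delta_rot": [0, 0, 0]}]' --gripper 0

```text
clock: 21.22
tcp_pos: [0.4368, 0.2957, 0.3169]
orientation: [1.0, 0.001, -0.0, 0.0]
contact_force: [0.1, -0.2, 0.3]
gripper_width: 0.0855
```

apply_moves --commands '[{"offset": [0, 0, -0.2], "delta_rot": [0, 0, 0]}, {"offset": [0, 0, -0.5], "delta_rot": [0, 0, 0]}, {"offset": [0, 0, -0.7], "delta_rot": [0, 0, 0]}, {"offset": [0, 0, -0.7], "delta_rot": [0, 0, 0]}, {"offset": [0, 0, -0.4], "delta_rot": [0, 0, 0]}, {"offset": [0, 0, 0], "delta_rot": [0, 0, 0]}, {"offset": [0, 0, 0], "delta_rot": [0, 0, 0]}]'

```text
clock: 22.1
tcp_pos: [0.4366, 0.2954, 0.4413]
orientation: [1.0, 0.001, -0.001, 0.0]
contact_force: [-0.5, -0.2, 0.1]
gripper_width: 0.0855
```

```bash
python3 st.py
python3 - <<'E'
from h import *
np.set_printoptions(precision=4,suppress=True)
st=bot.observe();s=bot.snapshot("wrist");K,T=cam(s,st);np.savez("w5.npz",K=K,T=T);cv2.imwrite("pics/w5.png",s["frame"])
for t,z in(("tray_grip",.164),("tray_bed",.0335),("stone",.0445)):
    print(t,[(round(r["score"],2),onplane(K,T,r["point"],z)) for r in bot.spot_point(t,s)[:1]])
E
```

```text
22.1 j [-0.3861  0.4292 -0.3749  1.8041  0.1886  0.9451 -0.8384] grip [0.4364 0.2953 0.2863] tilt -0.001561683179088274 roll -0.0007996406483238006 yaw 0.0028861434966638605 F [-0.5262 -0.1511  0.1471] [ 0.0342 -0.0318  0.0193] 0.08549150549246361
tray_grip [(0.95, array([0.4358, 0.2978, 0.164 ]))]
tray_bed []
stone [(0.79, array([0.3988, 0.2978, 0.0445]))]
```

View pics/w5.png

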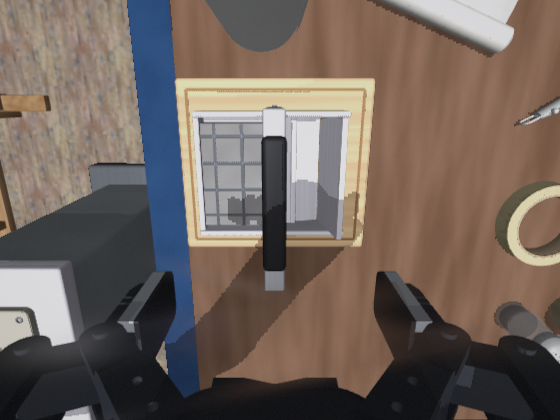

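The tray sits in the middle of the board with the stone grooved face up (237,175). The rim corners are at about (193,112), (350,112), (201,236) and (343,238). The board corners are at (178,80), (373,80), (190,247) and (362,247).

Run:
```python
from h import *
np.set_printoptions(precision=4,suppress=True)
d=np.load("w5.npz");C=(d["K"],d["T"])
f=lambda ps,z:np.array([onplane(*C,p,z)[:2] for p in ps])
b=f([(178,80),(373,80),(190,247),(362,247)],.014);t=f([(193,112),(350,112),(201,236),(343,238)],.06)
for n,q in(("board",b),("tray rim",t)):
    print(n,"centre",q.mean(0),"size",(q[1]-q[0])[0],(q[0]-q[2])[1],"yaw",np.arctan2(*(q[1]-q[0])[::-1]))
s=bot.snapshot("top");Ct=cam(s)
for t in("cup","shaker","tape"): print(t,[(round(r["score"],2),onplane(*Ct,r["point"],0)) for r in bot.spot_point(t,s)[:1]])
```

```text
board centre [0.4372 0.2973] size 0.21156586777769437 0.1966049458345742 yaw 0.0024541686602703016
tray rim centre [0.433  0.2971] size 0.15462756788405607 0.13113576486704934 yaw 0.00264686369167594
cup [(0.7, array([0.7706, 0.005 , 0.    ]))]
shaker [(0.75, array([0.7589, 0.098 , 0.    ]))]
tape [(0.93, array([0.7623, 0.2256, 0.    ]))]
```

```bash
python3 -c "
from plant import bot
print(bot.finish_job(), bot.observe()['clock'])"
```

```text
the job is handed in; nothing more can be done
the job is handed in; nothing more can be done
```

The tray is on the board with the stone lying flat on its bed, grooved face up. I handed the job in at about 22 s of the 45 s allowed; `finish_job` gives no verdict.

I gripped the tray by its bar at about 42 N, lifted it and tipped the front down to about 0.69 rad, and the stone tumbled onto the bed. Partway through the tilt I moved the arm out and up, because joint 6 was nearing its lower limit. I then levelled the tray, lowered it onto the board until it touched (about 8 N on the wrist), let go and backed off upward.

**Last checks (wrist view after release):**
- **Stone:** it is grooved face up against the front side of the bed.
- **Centring:** the tray's origin is within about 1 mm of the board's centre. Its outline centre is about 4 mm off along x; 3 mm of that is because the origin is not at the middle of the tray.
- **Squareness:** the yaw difference between tray and board is under 0.001 rad, from corner pixels read by eye.
- **Gripper:** it is open and well clear, touching nothing.

**Where readings disagreed:** the cup, shaker and tape read within 1 cm of their first positions. The tape differed most, at about 10 mm in x. I put this down to detector noise, since the arm never came near them. The top and wrist cameras also differed by 1–2 mm on the board's centre, so I used a value between them.

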